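Prop open the blue reagent case

ROBOT

A 7-joint arm with a two-finger parallel gripper is mounted at the origin on a cart in front of the work surface, level with it; the furniture and walls round the work are solid. World frame = base frame: x ahead of the robot, y to its left, z up, the work surface at z = 0. Lengths are in m, angles in rad, forces in N, time in s.
With the tool pointing down it reaches from about 0.425 to 0.925 m from the base axis. Payload 6.8 kg.
Tool frame: the origin (TCP) lies midway between the tips of the shut fingers; the grasp point (between the pads) lies 19 mm behind it; z points along the fingers, y is the line along which they close (so a half turn about z gives the same grasp; the last joint's range is limited). The gripper opens to 85 mm and grips with 20 to 120 N. Pads are 22 mm wide; open, the fingers measure 114 mm over their backs; the gripper's body (76 mm by 85 mm) begins 54 mm behind the grasp point. The pads swing forward as they close: fully open they stand 13 mm farther back than shut.
Start: joints at [-1.266, 0.477, 0.022, 1.555, -0.011, 1.109, -0.083], TCP at [0.271, 0.618, 0.231] pointing down, gripper open.
Joint ranges: [-2.96, 2.96], [-0.34, 2.1], [-1.41, 1.46], [0.24, 2.44], [-1.37, 4.51], [0.17, 1.92], [-2.96, 2.96]. Speed limits (rad/s): [2.39, 2.39, 3.14, 3.14, 3.14, 3.14, 3.14].

INTERFACE

Orientations are given as a unit quaternion [w, x, y, z].
In Python, from station import bot gives the robot as it stands.
- The arm moves only by the tool jog_arm, never from a script. Its argument "rows" is a list of rows, each an object of numbers: "fingers": the finger opening in mm, from 0 to 85.4; "x", "y", "z": the shift along the tool's x, y, z in mm; "ax", "ay", "az": the turn, a rotation vector about the tool's x, y, z in degrees. A call has exactly 8 rows; each row shifts and turns the commanded pose from where the row before left it, along the tool's axes as they then stand; what a row does not reach is not made up. A row lasts 1/10 s, in which the tool goes at most 50 mm and 8.59 degrees, less where a joint would pass 70% of its speed; a pose out of reach is approached as far as the arm can. A call with a gripper value outside its range is refused whole. The fingers move at their own pace and stop on an object; "force" is the grip in N (left out, the last holds). Time passes only in rows, so rows that do not move let the fingers close, or fill a call up. It gives the time, the measured TCP pose, the force, the opening and the grip force at its end, in the units of the state.
- bot.get_obs(): the state, without advancing time (a new reading comes with each control period).
- bot.read_camera(name): name is "scene" or "top" or "wrist"; returns a dict with "pixels" (420x560x3 uint8, red, green, blue), "vertical_fov" (degrees; the focal length in pixels is half the picture's height over the tangent of half this angle, whatever the lens; pixels are square), "cx", "cy" (the principal point, pixels), "world_from_camera" (4x4, takes a point from camera to world coordinates). Camera axes: x right, y down, z forward; pixel columns grow to the right and rows downward; lengths in m; the calibration is good to about 2 mm. A picture is of the moment at which its call begins. There is no depth.
- bot.hand_in(): hands the job in; it is judged then, once.
The state is a dict: "t": time; "q": joint angles; "joint_vel": joint speeds; "joint_torque": joint torques, N m; "eef_pos": TCP position; "tool_rot": TCP orientation; "contact_force": force on the tool from outside, world axes, zero at the start; "torque": the same for the moment, N m; "gripper_width": opening from 0.0 (shut) to 1.0 (fully open); "grasp_force": force on a finger pad.
Only numpy, scipy, OpenCV 4.12 (cv2) and the standard library are available. Lean on these libraries where they do the work, as an engineer would, in place of code of your own. Each camera call takes 0.05 s, during which the arm holds its last target. There are 200 camera calls.

TASK

Open the blue-lidded reagent case and lock it open: raise its lid by the steel bar handle nearly as far as it goes, so that the sprung folding stay on its side snaps past straight and locks as you let go, and the lid stands open on the locked stay by itself. Leave the white-lidded case shut.

Things in the scene. Friction and masses are not known exactly. Their poses are not given: they have to be found in the camera images.
- blue_handle (a point): Middle of the blue lid's handle: a steel bar 10 mm thick, 96 mm long, parallel to the hinge, on bent prongs. Lid shut: 40 mm in front of the case, 101 mm above the bench, 23 mm above the lid's top, free all round. Gripped across from above, the bar turns between the fingers, so the hand can keep pointing down. Axes turn with the lid; y along the bar, lid shut: x towards the hinge, z up.
- blue_hinge (a point): Middle of the hinge line, top of the back wall of the blue-lidded case (grey box 130x130x64 mm, fixed; its twin has a white lid), 66 mm above the bench. Axes: y along the hinge, x out of the back, z up. Lid shut, the handle is at x -170, z +35 mm here; it swings on a 174 mm radius, up and over towards +x. The lid weighs about 0.25 kg.
- blue_stay (a joint): Knee of the sprung folding stay (two 63 mm steel bars) on the blue case's +y side. 0 = folded, lid shut; 2.34 rad = straight, lid at its highest, 1.19 rad from shut, a hard stop. Let go within about 6 degrees of that, the lid is carried over by the spring and the knee snaps past straight to its stop at 2.64 rad: locked, lid at 1.16 rad. Let go lower, it falls shut.
- white_lid (a joint): Lid of the twin case: white, same build. 0 rad = shut, grows as it opens. To be left shut.

How it is judged:
By the outcome, as a careful person would: the job done as asked, in the order asked, and still so for the second after the job is handed in, with the robot touching nothing.
It also fails if it takes over 35 s, if anything falls off the work surface, if the arm or the gripper's body presses on something with over 40 N, if the wrist force passes 120 N, or if a joint passes its speed limit or range.

## Working session

There is one attempt and no reset: what is moved stays moved. The work goes in short steps, Python scripts to look and compute and a tool call to move; the robot and the scene stay as the last step left them, time stands still between calls to the robot, and variables do not carry over. Pictures are saved under pics/ and viewed, at most 10 in all, crops included, and the job is handed in when it is done.

Besides the shell and the picture viewer there is one more tool, called after "Request:" as name(argument=value, ...), one argument or row to a line, values as JSON. jog_arm: Moves the arm, as the interface text tells. Its arguments: {"type":"object","properties":{"rows":{"type":"array","items":{"type":"object","properties":{"fingers":{"type":"number"},"x":{"type":"number"},"y":{"type":"number"},"z":{"type":"number"},"ax":{"type":"number"},"ay":{"type":"number"},"az":{"type":"number"}}}},"force":{"type":"number"}},"required":["rows"]}

```bash
mkdir -p pics; cat > h.py <<'E'
from station import bot
import cv2, numpy as np
def shot(n,f):
    c=bot.read_camera(n); cv2.imwrite(f,c["pixels"][:,:,::-1]); return c
def ray(c,u,v):
    f=210/np.tan(np.radians(c["vertical_fov"])/2); T=np.array(c["world_from_camera"])
    d=T[:3,:3]@np.array([(u-c["cx"])/f,(v-c["cy"])/f,1]); return T[:3,3],d
def onz(c,u,v,z):
    o,d=ray(c,u,v); return o+d*(z-o[2])/d[2]
def proj(c,p):
    f=210/np.tan(np.radians(c["vertical_fov"])/2); T=np.array(c["world_from_camera"])
    q=T[:3,:3].T@(np.array(p)-T[:3,3]); return f*q[0]/q[2]+c["cx"],f*q[1]/q[2]+c["cy"]
E
python3 - <<'E'
from h import *
import pickle
a=shot("top","pics/t1.png"); b=shot("scene","pics/s1.png")
pickle.dump((a,b),open("c1.pkl","wb"))
print(a["world_from_camera"],a["vertical_fov"],b["world_from_camera"]); o=bot.get_obs(); print(o["eef_pos"],o["tool_rot"],o["t"])
E
```

```text
[[ 0.02488701 -0.98234214  0.18543073  0.33171298]
 [-0.99966426 -0.02579249 -0.00247202 -0.16668271]
 [ 0.00721109 -0.18530695 -0.98265423  1.28967266]
 [ 0.          0.          0.          1.        ]] 42.269294915077 [[-0.71586217 -0.53337098  0.45061819  0.17699243]
 [-0.69818465  0.55503036 -0.4521941   0.22142706]
 [-0.00891956 -0.63832335 -0.76971666  0.75187962]
 [ 0.          0.          0.          1.        ]]
[0.2705963  0.61780162 0.2304106 ] [-1.03861684e-04  2.04918423e-01  9.78778695e-01 -8.33633482e-04] 0.1
```

View pics/t1.png

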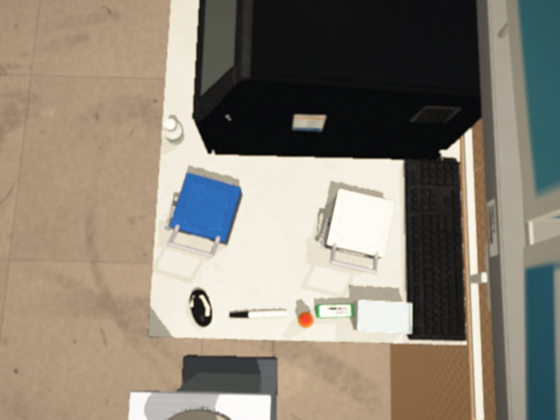

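View pics/s1.png

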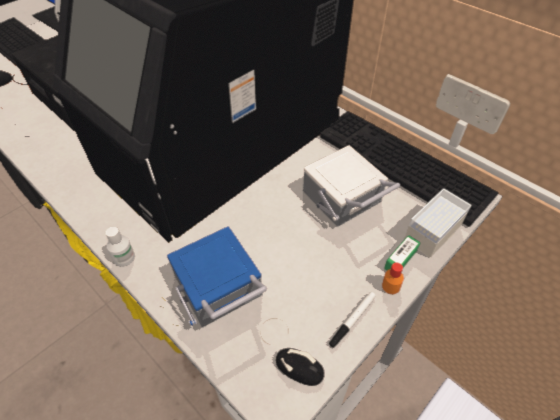

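The top view shows the blue lid centred near (206,208), its bar handle in front from about (170,245) to (217,253), and the stay on the left (+y). The scene view agrees. The bar runs (205,310)–(262,285) there. Next I measure the lid's outline and the bar.

```bash
python3 - <<'E'
from h import *
import pickle
a,b=pickle.load(open("c1.pkl","rb"))
for c in (a,b):
    im=c["pixels"]; hsv=cv2.cvtColor(im,cv2.COLOR_RGB2HSV)
    m=cv2.inRange(hsv,(100,120,60),(125,255,255))
    cn=max([k for k in cv2.findContours(m,cv2.RETR_EXTERNAL,cv2.CHAIN_APPROX_NONE)[0] if cv2.boundingRect(k)[0]<400],key=cv2.contourArea)
    q=cv2.approxPolyDP(cn,6,True)[:,0]; print(q.tolist(), cv2.contourArea(cn))
    P=np.array([onz(c,*p,0.078) for p in q]); print(P.round(3).tolist(), np.linalg.norm(P-np.roll(P,-1,0),axis=1).round(3))
s=[cv2.resize(cv2.cvtColor(c["pixels"],cv2.COLOR_RGB2BGR)[y:y+100,x:x+130],None,fx=6 if 0 else 3,fy=3,interpolation=cv2.INTER_CUBIC) for c,x,y in((a,140,165),(b,160,225))]
cv2.imwrite("pics/z1.png",np.hstack(s))
E
```

```text
[[188, 173], [170, 225], [224, 241], [239, 188]] 3082.0
[[0.644, 0.042, 0.078], [0.522, 0.076, 0.078], [0.489, -0.048, 0.078], [0.611, -0.077, 0.078]] [0.126 0.128 0.126 0.123]
[[228, 228], [168, 255], [196, 309], [201, 299], [209, 303], [250, 274], [259, 276]] 4090.0
[[0.608, -0.074, 0.078], [0.642, 0.046, 0.078], [0.518, 0.079, 0.078], [0.526, 0.061, 0.078], [0.51, 0.057, 0.078], [0.501, -0.032, 0.078], [0.487, -0.041, 0.078]] [0.125 0.129 0.02  0.017 0.089 0.017 0.126]
```

View pics/z1.png

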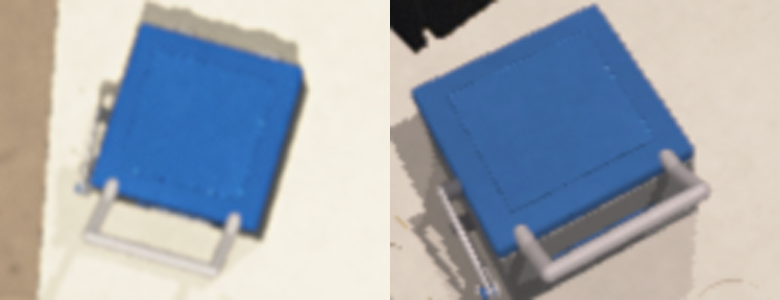

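The crop shows the bar ends at about (169,244)–(211,255) in the top view and (212,316)–(265,288) in the scene view.

```bash
python3 - <<'E'
from h import *
import pickle
from scipy.spatial.transform import Rotation as R
a,b=pickle.load(open("c1.pkl","rb"))
for c,p,q in((a,(169.3,244),(211,255)),(b,(211.7,315.7),(265,288.3))):
    P,Q=onz(c,*p,.101),onz(c,*q,.101); d=P-Q; print(P,Q,(P+Q)/2,np.linalg.norm(d),np.degrees(np.arctan2(-d[0],d[1])))
for e in("tool_rot",):
    w=bot.get_obs()[e]; print(R.from_quat([*w[1:],w[0]]).as_matrix().round(3))
E
```

```text
[0.4758878  0.06991374 0.101     ] [ 0.4540222  -0.02280899  0.101     ] [0.464955   0.02355237 0.101     ] 0.09526598981950057 -13.268908533275123
[0.47821648 0.07386013 0.101     ] [ 0.45153414 -0.02198881  0.101     ] [0.46487531 0.02593566 0.101     ] 0.09949355076568674 -15.55608880625021
[[-0.916  0.401 -0.001]
 [ 0.401  0.916 -0.002]
 [-0.    -0.002 -1.   ]]
```

The bar midpoint is about (0.465, 0.025, 0.101) in both views, with its length right (95–99 mm), and the case is yawed about -14.5°. The lid outline predicts the same point. I'll move above it.

Request:
jog_arm(
  rows=[
    {"x": -31,"y": -35},
    {"x": -31,"y": -35},
    {"x": -31,"y": -35},
    {"x": -31,"y": -35},
    {"x": -31,"y": -35},
    {"x": -31,"y": -35},
    {"x": -31,"y": -35},
    {"x": -31,"y": -35},
  ],
)

```text
invalid input
```

Request:
jog_arm(
  rows=[
    {"x": -31,"y": -35},
    {"x": -31,"y": -35},
    {"x": -31,"y": -35},
    {"x": -31,"y": -35},
    {"az": 8.5},
    {"az": 8.5},
    {"az": 8.5},
    {"az": 8.5},
  ],
)

```text
invalid input
```

Request:
jog_arm(
  rows=[
    {"az": 8.5},
    {"az": 8.5},
    {"az": 8.5},
    {"az": 8.5},
    {"az": 8.5},
    {"az": 4.5},
    {},
    {},
  ],
)

```text
invalid input
```

```bash
cat > go.py <<'E'
from h import *
from scipy.spatial.transform import Rotation as R
import sys
o=bot.get_obs(); w=o["tool_rot"]; M=R.from_quat([*w[1:],w[0]]).as_matrix(); p=o["eef_pos"]
print("t",o["t"],p.round(4)); print(M.round(3),np.degrees(np.arctan2(M[1,1],M[0,1])),o["contact_force"].round(1),o["q"].round(2))
if len(sys.argv)>3: print("tool delta mm",(M.T@(np.array(sys.argv[1:4],float)-p)*1e3).round(1))
E
python3 go.py .465 .025 .23; python3 -c "
from h import *
import pickle
pickle.dump(shot('wrist','pics/w1.png'),open('c2.pkl','wb'))"
```

```text
t 0.1 [0.2706 0.6178 0.2304]
[[-0.916  0.401 -0.001]
 [ 0.401  0.916 -0.002]
 [-0.    -0.002 -1.   ]] 66.3505375852625 [ 0.4  0.5 -0.5] [-1.27  0.48  0.02  1.56 -0.01  1.11 -0.08]
tool delta mm [-415.9 -465.     1.2]
```

View pics/w1.png

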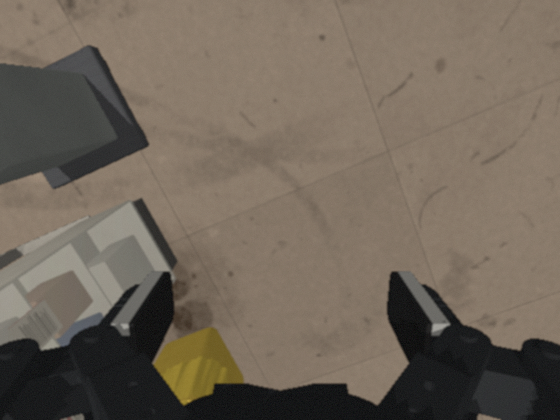

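The wrist picture shows only the floor and cart, with the hand still at its start, because the moves were refused. I'll fill in all the fields.

Request:
jog_arm(
  rows=[
    {"fingers": 85,"x": -31,"y": -35,"z": 0,"ax": 0,"ay": 0,"az": 0},
    {"fingers": 85,"x": -31,"y": -35,"z": 0,"ax": 0,"ay": 0,"az": 0},
    {"fingers": 85,"x": -31,"y": -35,"z": 0,"ax": 0,"ay": 0,"az": 0},
    {"fingers": 85,"x": -31,"y": -35,"z": 0,"ax": 0,"ay": 0,"az": 0},
    {"fingers": 85,"x": -31,"y": -35,"z": 0,"ax": 0,"ay": 0,"az": 0},
    {"fingers": 85,"x": -31,"y": -35,"z": 0,"ax": 0,"ay": 0,"az": 0},
    {"fingers": 85,"x": -31,"y": -35,"z": 0,"ax": 0,"ay": 0,"az": 0},
    {"fingers": 85,"x": -31,"y": -35,"z": 0,"ax": 0,"ay": 0,"az": 0},
  ],
)

```text
t: 0.95
eef_pos: [0.3858, 0.2604, 0.2313]
tool_rot: [0.0, 0.205, 0.979, 0.0]
contact_force: [1.7, -1.3, 0.5]
gripper_width: 0.991
grasp_force: 0.0
```

Request:
jog_arm(
  rows=[
    {"fingers": 85,"x": -33,"y": -36.5,"z": 0,"ax": 0,"ay": 0,"az": 0},
    {"fingers": 85,"x": -33,"y": -36.5,"z": 0,"ax": 0,"ay": 0,"az": 0},
    {"fingers": 85,"x": -33,"y": -36.5,"z": 0,"ax": 0,"ay": 0,"az": 0},
    {"fingers": 85,"x": -33,"y": -36.5,"z": 0,"ax": 0,"ay": 0,"az": 0},
    {"fingers": 85,"x": -33,"y": -36.5,"z": 0,"ax": 0,"ay": 0,"az": 0},
    {"fingers": 85,"x": 0,"y": 0,"z": 0,"ax": 0,"ay": 0,"az": 8.5},
    {"fingers": 85,"x": 0,"y": 0,"z": 0,"ax": 0,"ay": 0,"az": 8.5},
    {"fingers": 85,"x": 0,"y": 0,"z": 0,"ax": 0,"ay": 0,"az": 8.5},
  ],
)

```text
t: 1.75
eef_pos: [0.4634, 0.0283, 0.2311]
tool_rot: [-0.0, 0.419, 0.908, -0.0]
contact_force: [0.8, -0.4, -0.8]
gripper_width: 0.994
grasp_force: 0.0
```

Request:
jog_arm(
  rows=[
    {"fingers": 85,"x": 0,"y": 0,"z": 0,"ax": 0,"ay": 0,"az": 8.5},
    {"fingers": 85,"x": 0,"y": 0,"z": 0,"ax": 0,"ay": 0,"az": 8.5},
    {"fingers": 85,"x": 0,"y": 0,"z": 0,"ax": 0,"ay": 0,"az": 8.5},
    {"fingers": 85,"x": 0,"y": 0,"z": 0,"ax": 0,"ay": 0,"az": 8.5},
    {"fingers": 85,"x": 0,"y": 0,"z": 0,"ax": 0,"ay": 0,"az": 8.5},
    {"fingers": 85,"x": 0,"y": 0,"z": 0,"ax": 0,"ay": 0,"az": 8.5},
    {"fingers": 85,"x": 0,"y": 0,"z": 0,"ax": 0,"ay": 0,"az": 4.5},
    {"fingers": 85,"x": 0,"y": 0,"z": 0,"ax": 0,"ay": 0,"az": 0},
  ],
)

```text
t: 2.55
eef_pos: [0.4633, 0.029, 0.2312]
tool_rot: [-0.0, 0.792, 0.611, -0.0]
contact_force: [0.3, 1.3, -0.2]
gripper_width: 0.995
grasp_force: 0.0
```

```bash
python3 go.py .465 .025 .23; python3 -c "
from h import *
import pickle
pickle.dump(shot('wrist','pics/w2.png'),open('c2.pkl','wb'))"
```

```text
t 2.55 [0.4633 0.029  0.2312]
[[ 0.253  0.967 -0.   ]
 [ 0.967 -0.253 -0.   ]
 [-0.    -0.    -1.   ]] -14.680845342286817 [ 0.3  1.3 -0.2] [-0.66  0.12  0.51  2.07 -0.07  0.97 -0.37]
tool delta mm [-3.5  2.6  1.2]
```

View pics/w2.png

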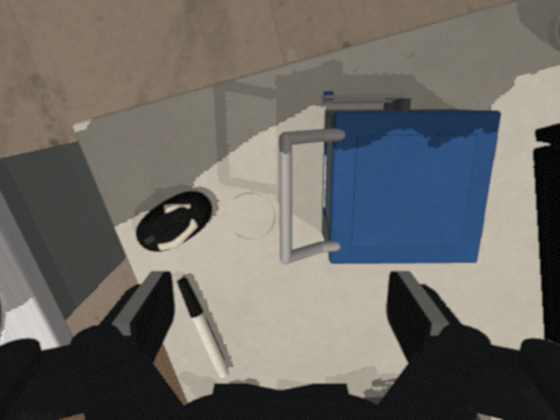

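The bar runs (285,137)–(287,259), midway between the fingers and parallel to the pads. I'll check its position with this view.

```bash
python3 -c "
from h import *
import pickle
c=pickle.load(open('c2.pkl','rb'))
P,Q=onz(c,285.3,134,.101),onz(c,287,262,.101);d=P-Q
print(P,Q,(P+Q)/2,np.linalg.norm(d),np.degrees(np.arctan2(-d[0],d[1])))
q=[onz(c,*p,.078) for p in((497,112),(477,262),(333,262),(330,112))];print(np.round(q,3))"
python3 go.py .465 .025 .082
```

```text
[0.47957365 0.07462673 0.101     ] [ 0.45532792 -0.02508921  0.101     ] [0.46745079 0.02476876 0.101     ] 0.10262126102661363 -13.666150384880543
[[ 0.644  0.047  0.078]
 [ 0.615 -0.078  0.078]
 [ 0.492 -0.046  0.078]
 [ 0.517  0.08   0.078]]
t 2.6 [0.4634 0.029  0.2312]
[[ 0.251  0.968 -0.   ]
 [ 0.968 -0.251  0.   ]
 [-0.    -0.    -1.   ]] -14.538672329564768 [-0.5  0.2  0.4] [-0.66  0.12  0.51  2.07 -0.07  0.97 -0.37]
tool delta mm [ -3.5   2.6 149.2]
```

The wrist view agrees to 2 mm. The case front is only 40 mm behind the bar, so I narrow the fingers to 30 mm before going down.

Request:
jog_arm(
  rows=[
    {"fingers": 30,"x": -3.5,"y": 4,"z": 0,"ax": 0,"ay": 0,"az": 0},
    {"fingers": 30,"x": 0,"y": 0,"z": 0,"ax": 0,"ay": 0,"az": 0},
    {"fingers": 30,"x": 0,"y": 0,"z": 25,"ax": 0,"ay": 0,"az": 0},
    {"fingers": 30,"x": 0,"y": 0,"z": 25,"ax": 0,"ay": 0,"az": 0},
    {"fingers": 30,"x": 0,"y": 0,"z": 25,"ax": 0,"ay": 0,"az": 0},
    {"fingers": 30,"x": 0,"y": 0,"z": 15,"ax": 0,"ay": 0,"az": 0},
    {"fingers": 30,"x": 0,"y": 0,"z": 0,"ax": 0,"ay": 0,"az": 0},
    {"fingers": 30,"x": 0,"y": 0,"z": 0,"ax": 0,"ay": 0,"az": 0},
  ],
)

```text
t: 3.4
eef_pos: [0.4667, 0.0244, 0.1416]
tool_rot: [0.0, 0.792, 0.611, -0.0]
contact_force: [0.1, 0.6, -0.2]
gripper_width: 0.347
grasp_force: 0.0
```

Request:
jog_arm(
  rows=[
    {"fingers": 30,"x": 0,"y": 0,"z": 15,"ax": 0,"ay": 0,"az": 0},
    {"fingers": 30,"x": 0,"y": 0,"z": 15,"ax": 0,"ay": 0,"az": 0},
    {"fingers": 30,"x": 0,"y": 0,"z": 15,"ax": 0,"ay": 0,"az": 0},
    {"fingers": 30,"x": 0,"y": 0,"z": 14,"ax": 0,"ay": 0,"az": 0},
    {"fingers": 30,"x": 0,"y": 0,"z": 0,"ax": 0,"ay": 0,"az": 0},
    {"fingers": 30,"x": 0,"y": 0,"z": 0,"ax": 0,"ay": 0,"az": 0},
    {"fingers": 30,"x": 0,"y": 0,"z": 0,"ax": 0,"ay": 0,"az": 0},
    {"fingers": 30,"x": 0,"y": 0,"z": 0,"ax": 0,"ay": 0,"az": 0},
  ],
)

```text
t: 4.2
eef_pos: [0.4672, 0.0247, 0.0832]
tool_rot: [0.0, 0.791, 0.611, 0.001]
contact_force: [0.1, -0.5, -0.2]
gripper_width: 0.356
grasp_force: 0.0
```

```bash
python3 go.py; python3 -c "
from h import *
shot('wrist','pics/w3.png')"
```

```text
t 4.2 [0.4672 0.0247 0.0832]
[[ 0.253  0.967  0.002]
 [ 0.968 -0.253  0.001]
 [ 0.001  0.001 -1.   ]] -14.647410391375661 [ 0.1 -0.5 -0.2] [-0.54  0.38  0.43  2.19 -0.27  0.62 -0.17]
```

View pics/w3.png

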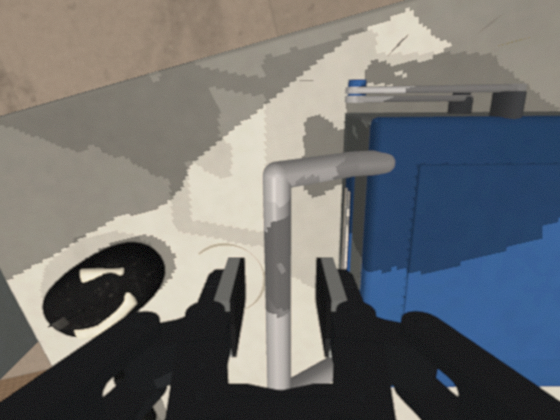

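The bar (column 278) is midway between the fingertips (columns 240 and 320), and the right finger is clear of the case. I'll close on it.

Request:
jog_arm(
  force=50,
  rows=[
    {"fingers": 0,"x": 0,"y": 0,"z": 0,"ax": 0,"ay": 0,"az": 0},
    {"fingers": 0,"x": 0,"y": 0,"z": 0,"ax": 0,"ay": 0,"az": 0},
    {"fingers": 0,"x": 0,"y": 0,"z": 0,"ax": 0,"ay": 0,"az": 0},
    {"fingers": 0,"x": 0,"y": 0,"z": 0,"ax": 0,"ay": 0,"az": 0},
    {"fingers": 0,"x": 0,"y": 0,"z": 0,"ax": 0,"ay": 0,"az": 0},
    {"fingers": 0,"x": 0,"y": 0,"z": 0,"ax": 0,"ay": 0,"az": 0},
    {"fingers": 0,"x": 0,"y": 0,"z": 0,"ax": 0,"ay": 0,"az": 0},
    {"fingers": 0,"x": 0,"y": 0,"z": 0,"ax": 0,"ay": 0,"az": 0},
  ],
)

```text
t: 5.05
eef_pos: [0.4663, 0.0248, 0.0826]
tool_rot: [-0.0, 0.791, 0.611, -0.0]
contact_force: [-2.2, 0.2, 6.3]
gripper_width: 0.099
grasp_force: 48.8
```

```bash
python3 - <<'E'
import numpy as np
a0=np.arctan2(35,170)
th=np.linspace(0,1.15,25); u=-174*np.cos(a0+th); z=174*np.sin(a0+th)
for i in range(24): print(i, round(th[i+1],2), "y",round(u[i+1]-u[i],1),"z",round(-(z[i+1]-z[i]),1))
E
```

```text
0 0.05 y 1.9 z -8.1
1 0.1 y 2.3 z -8.0
2 0.14 y 2.6 z -7.9
3 0.19 y 3.0 z -7.8
4 0.24 y 3.4 z -7.6
5 0.29 y 3.8 z -7.4
6 0.34 y 4.1 z -7.3
7 0.38 y 4.4 z -7.1
8 0.43 y 4.8 z -6.8
9 0.48 y 5.1 z -6.6
10 0.53 y 5.4 z -6.3
11 0.57 y 5.7 z -6.1
12 0.62 y 6.0 z -5.8
13 0.67 y 6.3 z -5.5
14 0.72 y 6.5 z -5.2
15 0.77 y 6.8 z -4.9
16 0.81 y 7.0 z -4.5
17 0.86 y 7.2 z -4.2
18 0.91 y 7.4 z -3.9
19 0.96 y 7.6 z -3.5
20 1.01 y 7.7 z -3.1
21 1.05 y 7.9 z -2.8
22 1.1 y 8.0 z -2.4
23 1.15 y 8.1 z -2.0
```

The bar is gripped (opening about 9 mm, 49 N). Now I raise it along the arc.

Request:
jog_arm(
  rows=[
    {"fingers": 0,"x": 0,"y": 1.9,"z": -8.1,"ax": 0,"ay": 0,"az": 0},
    {"fingers": 0,"x": 0,"y": 2.3,"z": -8.0,"ax": 0,"ay": 0,"az": 0},
    {"fingers": 0,"x": 0,"y": 2.6,"z": -7.9,"ax": 0,"ay": 0,"az": 0},
    {"fingers": 0,"x": 0,"y": 3.0,"z": -7.8,"ax": 0,"ay": 0,"az": 0},
    {"fingers": 0,"x": 0,"y": 3.4,"z": -7.6,"ax": 0,"ay": 0,"az": 0},
    {"fingers": 0,"x": 0,"y": 3.8,"z": -7.4,"ax": 0,"ay": 0,"az": 0},
    {"fingers": 0,"x": 0,"y": 4.1,"z": -7.3,"ax": 0,"ay": 0,"az": 0},
    {"fingers": 0,"x": 0,"y": 4.4,"z": -7.1,"ax": 0,"ay": 0,"az": 0},
  ],
)

```text
t: 5.85
eef_pos: [0.49, 0.0187, 0.1439]
tool_rot: [-0.001, 0.791, 0.611, -0.001]
contact_force: [-4.9, 3.6, 0.7]
gripper_width: 0.096
grasp_force: 48.6
```

```bash
python3 go.py; python3 -c "
from h import *
shot('scene','pics/s2.png')"
```

```text
t 5.85 [0.49   0.0187 0.1439]
[[ 0.252  0.968 -0.003]
 [ 0.968 -0.252  0.001]
 [ 0.    -0.003 -1.   ]] -14.625155546230527 [-4.9  3.6  0.7] [-0.57  0.31  0.48  2.1  -0.2   0.78 -0.21]
```

View pics/s2.png

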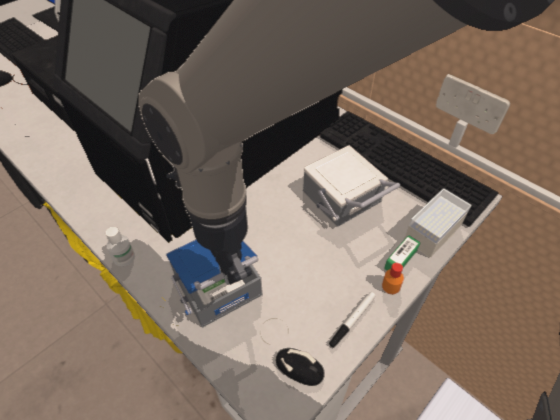

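The lid is rising in the grip, with forces at a few newtons. I'll continue along the arc.

Request:
jog_arm(
  rows=[
    {"fingers": 0,"x": 0,"y": 4.8,"z": -6.8,"ax": 0,"ay": 0,"az": 0},
    {"fingers": 0,"x": 0,"y": 5.1,"z": -6.6,"ax": 0,"ay": 0,"az": 0},
    {"fingers": 0,"x": 0,"y": 5.4,"z": -6.3,"ax": 0,"ay": 0,"az": 0},
    {"fingers": 0,"x": 0,"y": 5.7,"z": -6.1,"ax": 0,"ay": 0,"az": 0},
    {"fingers": 0,"x": 0,"y": 6.0,"z": -5.8,"ax": 0,"ay": 0,"az": 0},
    {"fingers": 0,"x": 0,"y": 6.3,"z": -5.5,"ax": 0,"ay": 0,"az": 0},
    {"fingers": 0,"x": 0,"y": 6.5,"z": -5.2,"ax": 0,"ay": 0,"az": 0},
    {"fingers": 0,"x": 0,"y": 6.8,"z": -4.9,"ax": 0,"ay": 0,"az": 0},
  ],
)

```text
t: 6.7
eef_pos: [0.5345, 0.0074, 0.192]
tool_rot: [-0.002, 0.791, 0.611, -0.001]
contact_force: [-11.6, 4.8, 15.0]
gripper_width: 0.093
grasp_force: 50.5
```

```bash
python3 go.py; python3 -c "
from h import *
a=shot('top','pics/t2.png')
print(onz(a,215,152,0),onz(a,400,157,0))"
```

```text
t 6.7 [0.5345 0.0074 0.192 ]
[[ 0.252  0.968 -0.005]
 [ 0.968 -0.252  0.002]
 [ 0.001 -0.005 -1.   ]] -14.616006310582026 [-11.6   4.8  15. ] [-0.54  0.32  0.5   1.96 -0.19  0.92 -0.19]
[ 0.71884158 -0.00818984  0.        ] [ 0.71838463 -0.46447058  0.        ]
```

View pics/t2.png

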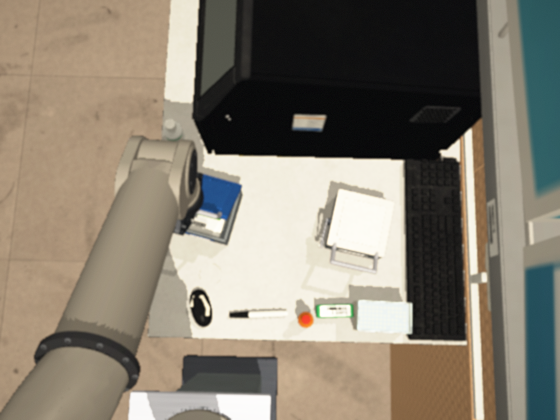

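The top view shows the wrist ahead of the handle and clear of the machine, whose front is at x = 0.719. The 19 N force is purely radial, so the path is about 2 mm inside the true arc. I'll correct outward and go on.

Request:
jog_arm(
  rows=[
    {"fingers": 0,"x": 0,"y": 5.6,"z": -6.3,"ax": 0,"ay": 0,"az": 0},
    {"fingers": 0,"x": 0,"y": 7.2,"z": -4.3,"ax": 0,"ay": 0,"az": 0},
    {"fingers": 0,"x": 0,"y": 7.4,"z": -4.0,"ax": 0,"ay": 0,"az": 0},
    {"fingers": 0,"x": 0,"y": 7.6,"z": -3.6,"ax": 0,"ay": 0,"az": 0},
    {"fingers": 0,"x": 0,"y": 0,"z": 0,"ax": 0,"ay": 0,"az": 0},
    {"fingers": 0,"x": 0,"y": 0,"z": 0,"ax": 0,"ay": 0,"az": 0},
    {"fingers": 0,"x": 0,"y": 0,"z": 0,"ax": 0,"ay": 0,"az": 0},
    {"fingers": 0,"x": 0,"y": 0,"z": 0,"ax": 0,"ay": 0,"az": 0},
  ],
)

```text
t: 7.55
eef_pos: [0.5645, -0.0003, 0.2104]
tool_rot: [0.0, 0.791, 0.611, 0.001]
contact_force: [-3.1, 4.3, 8.1]
gripper_width: 0.091
grasp_force: 49.9
```

```bash
python3 - <<'E'
from h import *
c=bot.read_camera('top')
o=bot.get_obs(); p=o["eef_pos"]
u=(p[0]-.4663)*.968-(p[1]-.0248)*.252; z=p[2]-.0826
print(p,u,z,"theta",np.arctan2(.035+z,.170-u)-np.arctan2(35,170),"r",np.hypot(.035+z,.17-u),o["contact_force"])
for h in(.2,.35,.5): print(h,proj(c,(.719,0,h)),onz(c,150,135,h))
E
```

```text
[ 5.64538493e-01 -3.00067297e-04  2.10437680e-01] 0.10142007803207424 0.1278376802356218 theta 0.9691416163277042 r 0.17668988596307772 [-3.14714551  4.88804012  7.60343404]
0.2 (np.float64(200.75453261492606), np.float64(124.04623239675517)) [0.69205508 0.10482579 0.2       ]
0.35 (np.float64(189.72774905491275), np.float64(95.9823099554703)) [0.64245182 0.06745101 0.35      ]
0.5 (np.float64(174.8648327982222), np.float64(58.15516600103021)) [0.59284856 0.03007623 0.5       ]
```

θ is about 0.97 and the wrist is well clear of the machine. Last stretch to about 1.15.

Request:
jog_arm(
  rows=[
    {"fingers": 0,"x": 0,"y": 7.4,"z": -3.8,"ax": 0,"ay": 0,"az": 0},
    {"fingers": 0,"x": 0,"y": 7.9,"z": -2.9,"ax": 0,"ay": 0,"az": 0},
    {"fingers": 0,"x": 0,"y": 8.0,"z": -2.5,"ax": 0,"ay": 0,"az": 0},
    {"fingers": 0,"x": 0,"y": 8.1,"z": -2.1,"ax": 0,"ay": 0,"az": 0},
    {"fingers": 0,"x": 0,"y": 0,"z": 0,"ax": 0,"ay": 0,"az": 0},
    {"fingers": 0,"x": 0,"y": 0,"z": 0,"ax": 0,"ay": 0,"az": 0},
    {"fingers": 0,"x": 0,"y": 0,"z": 0,"ax": 0,"ay": 0,"az": 0},
    {"fingers": 0,"x": 0,"y": 0,"z": 0,"ax": 0,"ay": 0,"az": 0},
  ],
)

```text
t: 8.4
eef_pos: [0.5952, -0.0082, 0.2209]
tool_rot: [0.001, 0.791, 0.611, 0.001]
contact_force: [2.4, 4.7, 3.8]
gripper_width: 0.093
grasp_force: 50.4
```

```bash
cat > th.py <<'E'
from h import *
o=bot.get_obs(); p=o["eef_pos"]
u=(p[0]-.4663)*.968-(p[1]-.0248)*.252; z=p[2]-.0826
print(p,u,z,"theta",np.arctan2(.035+z,.170-u)-np.arctan2(35,170),"r",np.hypot(.035+z,.17-u),o["contact_force"])
E
python3 th.py
```

```text
[ 0.59515156 -0.00822841  0.22094903] 0.13305146676278673 0.13834902802886553 theta 1.157748363377113 r 0.17724299598837145 [2.37891692 4.66152811 3.80576956]
```

θ is about 1.158, and the force along x has turned forward, so the stay's spring now pulls toward open. I'll release.

Request:
jog_arm(
  rows=[
    {"fingers": 60,"x": 0,"y": 0,"z": 0,"ax": 0,"ay": 0,"az": 0},
    {"fingers": 60,"x": 0,"y": 0,"z": 0,"ax": 0,"ay": 0,"az": 0},
    {"fingers": 60,"x": 0,"y": 0,"z": 0,"ax": 0,"ay": 0,"az": 0},
    {"fingers": 60,"x": 0,"y": 0,"z": 0,"ax": 0,"ay": 0,"az": 0},
    {"fingers": 60,"x": 0,"y": 0,"z": 0,"ax": 0,"ay": 0,"az": 0},
    {"fingers": 60,"x": 0,"y": 0,"z": 0,"ax": 0,"ay": 0,"az": 0},
    {"fingers": 60,"x": 0,"y": 0,"z": 0,"ax": 0,"ay": 0,"az": 0},
    {"fingers": 60,"x": 0,"y": 0,"z": 0,"ax": 0,"ay": 0,"az": 0},
  ],
)

```text
t: 9.2
eef_pos: [0.5935, -0.0087, 0.2202]
tool_rot: [-0.0, 0.791, 0.611, -0.0]
contact_force: [-0.2, -0.5, 0.4]
gripper_width: 0.701
grasp_force: 0.0
```

```bash
python3 th.py; python3 -c "
from h import *
a=shot('scene','pics/x.png');b=shot('wrist','pics/x.png')
i=[c['pixels'][:,:,::-1] for c in(a,b)]
cv2.imwrite('pics/r1.png',np.hstack([cv2.resize(i[0][170:350,130:330],None,fx=2,fy=2),cv2.resize(i[1],(400,360))]))"
```

```text
[ 0.59352829 -0.0086509   0.22019508] 0.13158661163291954 0.13759508161959413 theta 1.148756843010356 r 0.17681812860992085 [-0.15683956 -0.49198391  0.38106948]
```

View pics/r1.png

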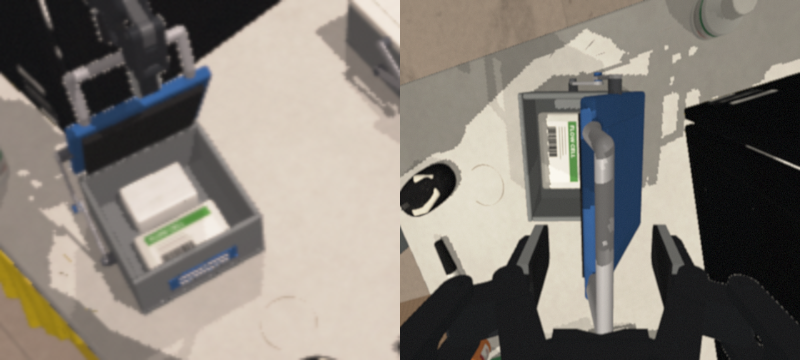

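The lid stands open by itself with the bar free midway between the fingers. I'll withdraw straight up.

Request:
jog_arm(
  rows=[
    {"fingers": 60,"x": 0,"y": 0,"z": -10,"ax": 0,"ay": 0,"az": 0},
    {"fingers": 60,"x": 0,"y": 0,"z": -15,"ax": 0,"ay": 0,"az": 0},
    {"fingers": 60,"x": 0,"y": 0,"z": -20,"ax": 0,"ay": 0,"az": 0},
    {"fingers": 60,"x": 0,"y": 0,"z": -20,"ax": 0,"ay": 0,"az": 0},
    {"fingers": 60,"x": 0,"y": 0,"z": -20,"ax": 0,"ay": 0,"az": 0},
    {"fingers": 60,"x": 0,"y": 0,"z": -15,"ax": 0,"ay": 0,"az": 0},
    {"fingers": 60,"x": 0,"y": 0,"z": 0,"ax": 0,"ay": 0,"az": 0},
    {"fingers": 60,"x": 0,"y": 0,"z": 0,"ax": 0,"ay": 0,"az": 0},
  ],
)

```text
t: 10.1
eef_pos: [0.5937, -0.0087, 0.3208]
tool_rot: [0.0, 0.792, 0.611, 0.001]
contact_force: [0.3, 0.5, -0.6]
gripper_width: 0.704
grasp_force: 0.0
```

```bash
python3 th.py; python3 -c "
from h import *
a=shot('scene','pics/x.png')
cv2.imwrite('pics/r2.png',cv2.resize(a['pixels'][140:350,120:400,::-1],None,fx=2.8,fy=2.8,interpolation=cv2.INTER_CUBIC))"
```

```text
[ 0.59366696 -0.00866751  0.32080357] 0.13172503251960557 0.23820356968081702 theta 1.2285601525195082 r 0.27587164338142167 [ 0.3448879   0.47456408 -0.61994004]
```

View pics/r2.png

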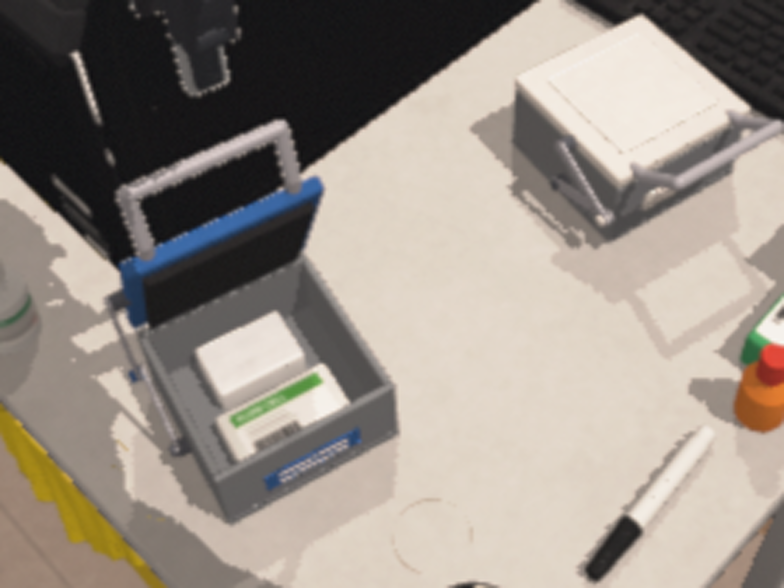

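The blue lid stands open on the stay, whose knee at (135,377) has snapped past straight. The white lid is shut and the hand is clear at (205,60), so I'll hand in.

```bash
python3 -c "
from station import bot
print(bot.hand_in())"
```

```text
the job is handed in; nothing more can be done
None
```

The blue-lidded case stands open by itself, with its stay seen locked past straight in the last picture; the white-lidded case is still shut, and I handed the job in at about 10 s with the gripper clear.

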